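# Park a gummed-up lathe tailstock

## Task

The tailstock of the bench lathe is gummed to the bed by dried finish: push it until it breaks free, slide it away from the headstock right up against the hidden stop at the end of its travel, and then swing its clamp lever over to lock it there. Use steady, moderate pressure and go slowly: it must not shoot along the bed or be rammed into the stop; leave the things lying about the bench where they are.

Things in the scene. Friction and masses are not known exactly. Their poses are not given: they have to be found in the camera images.
- lathe: cream bench lathe, 770 mm long, fixed. Origin on the bench under the middle of the bed: x across the bed, away from the operator, +y along the bed to the headstock, z up. Bed: two steel ways, 100 mm wide over all, top 110 mm above the bench, from y -300 to the headstock at y 215. A tool rest stands at y 75 to 205. Brown dried finish is smeared on the far way, under and behind the tailstock's foot
- tailstock (a joint): slide of the tailstock (2 to 3.3 kg) on the bed, m, growing away from the headstock (lathe -y). Its zero is arbitrary. The stop is a bolt under the far way, unseen, 100 to 170 mm beyond the start; it must be felt. 12 to 20 N move it while gummed (the first 10 to 110 mm), about 4 N once free; it stays where left. Faster than 0.25 m/s or over 45 N on the stop is rough: come to the stop at 50 mm/s or less
- barrel (a point): middle of the waist of the tailstock's level barrel, on its axis, 100 mm above the bed. The waist is a cylinder along the bed, 48 mm in diameter and 41 mm long, between two 60 mm collars (22 mm long to the rear, 58 mm towards the headstock, crossed by a 90 mm clamp tube). Below: a 40 mm column and a foot 100 mm square, 27 mm high. A 76 mm handwheel starts 56 mm to the rear; the quill ends 130 mm to the front
- lever_knob (a point): centre of the black ball, 26 mm in diameter, at the end of the tailstock's clamp lever (a 10 mm steel rod) on the operator's side of the tailstock, 86 mm from the bed's centre line; 100 mm from the lever's pivot
- lever_pivot (a point): pivot of the clamp lever, in the plane in which it swings: 20 mm above the bed, 86 mm from its centre line towards the operator. The pivot axis is lathe x
- clamp_lever (a joint): turn of the clamp lever, rad. At 0 (unlocked) it stands up, leaning 15 degrees towards the headstock; it swings in the upright plane along the bed, over the top and away from the headstock, to its end at 1.31 (60 degrees past upright), where an eccentric grips the bed. It needs 3 to 6 N at the ball, stays where left, and counts as locked from 1.15
- blank: dark wooden turning blank, 45 by 160 by 45 mm (160 along its y), lying on the bench; origin under its centre. A bystander
- wax_tin: round aluminium tin, 76 mm in diameter, 42 mm high, on the bench; origin under its centre. A bystander
- gouge: turning gouge lying on the bench, 350 mm long along its y, wooden handle 26 mm thick; origin on the bench near its middle. A bystander

How it is judged (in metres and radians):
On the way, in this order (a step that is already met when the one before it is completed fails the run):
1. the tailstock has broken free of the dried finish and runs towards the stop (60 mm or less to go), the lever unlocked (y of tailstock in the frame of stop below 0.085 m and value of joint clamp_lever below 0.4 rad), for 0.05 s.
2. it stands against the stop (within 3 mm), the lever still unlocked (y of tailstock in the frame of stop below 0.028 m and value of joint clamp_lever below 0.4 rad), for 0.2 s.
At the end, for the whole second after the job is handed in: the tailstock stands within 3 mm of contact with its stop, at rest; the clamp lever is turned to at least 1.15 rad (its end is 1.31); blank, tin and gouge are within 20 mm of where they lay (y of tailstock in the frame of stop below 0.028 m and value of joint clamp_lever above 1.15 rad and linear speed of tailstock below 0.01 m/s and distance of each of blank, wax_tin, gouge from where it was at the start of the episode below 0.02 m); the robot touches nothing.
It fails at once if the tailstock is forced against the stop with more than 45 N (contact force between tailstock and stop above 45 N).
It fails at once if the tailstock shoots along faster than 0.25 m/s (velocity of joint tailstock above 0.25 m/s).
It fails at once if a bystander is moved more than 20 mm (distance of any of blank, wax_tin, gouge from where it was at the start of the episode above 0.02 m).
It also fails if it takes over 54 s, if anything falls off the work surface, if the arm or the gripper's body presses on something with over 40 N, if the wrist force passes 120 N, or if a joint passes its speed limit or range.

## Robot

A 7-joint arm with a two-finger parallel gripper is mounted at the origin on the work surface. World frame = base frame: x ahead of the robot, y to its left, z up, the work surface at z = 0. Lengths are in mm, angles in rad, forces in N, time in s.
With the tool pointing down it reaches from about 400 to 875 mm from the base axis. Payload 6.5 kg.
Tool frame: the origin (TCP) lies midway between the tips of the shut fingers; the grasp point (between the pads) lies 19 mm behind it (env.tcp_to_grasp is the distance from the TCP to the grasp point, in mm); z points along the fingers, x is the direction in which the jaws open and shut, and the axes are right-handed (so a half turn about z gives the same grasp; the last joint's range is limited). The gripper opens to 88 mm and grips with 3 to 60 N. Pads are 18 mm wide; open, the fingers measure 123 mm over their backs; the gripper's body (75 mm by 187 mm) begins 45 mm behind the grasp point.
Start: joints at [1.12, 0.536, -0.004, 1.538, 0.003, 1.067, -0.071], TCP at [243.988, -602.462, 216.816] pointing down, gripper open.
Joint ranges: [-2.7, 2.7], [-0.37, 2.16], [-1.27, 1.26], [0.24, 2.4], [-1.31, 4.45], [0.19, 1.91], [-2.76, 2.76]. Speed limits (rad/s): [2.39, 2.39, 3.14, 3.14, 3.14, 3.14, 3.14].

## Interface

Orientations are given as a unit quaternion [w, x, y, z].
In Python, from station import env gives the robot as it stands. Calls block until the motion is done:
- env.move_ptp(position, orientation): joint-space move of the TCP to a pose.
- env.servo_line(position, attitude=None, v=150): straight line of the TCP; attitude=None keeps the orientation; v is the mean speed in mm/s.
- env.movej(angles): joint-space move.
- env.gripper_open() and env.close_gripper(): open the fingers fully, or close them until they stop; the grip force is fixed at half the most.
- env.dwell(seconds).
- env.ik(position, orientation): joint angles nearest the present ones, or None.
- env.grab_frame(name): name is "scene" or "top" or "wrist"; returns a dict with "frame" (400x640x3 uint8, red, green, blue), "intrinsics" (3x3 intrinsics, pixels), "R" (3x3) and "t" (3): a world point X has camera coordinates R X + t. Camera axes: x right, y down, z forward; pixel columns grow to the right and rows downward; lengths in mm; the calibration is good to about 2 mm. A picture is of the moment at which its call begins. There is no depth.
A pose or a line that the arm cannot do raises env.PlanningError and nothing moves.
- env.sign_off(): hands the job in, once; it reports no verdict.
Trained networks look in a picture, given as the dict that the camera call returned (one of the last four; its "shot" number tells which), for a name from the list of things; names that differ only in an ending like _2 or _b are one class to them, and where a whole thing is asked for, a point or a joint stands for the part that bears it (a point fixed in the world has none). Each returns a list of dicts, best first, with "confidence" (0 to 1); they miss things now and then, are a little off and sometimes report something else, mostly with a low value. They report only what shows in the picture. A call takes as long as a camera call.
- env.search_frame(picture, thing): "pixel" ([column, row] in pixels, amid what is visible of it).
- env.masks_of(picture, thing): "pixels" (400x640 bool, what is visible of it) and "pixel" ([column, row] in pixels, amid what is visible of it).
- env.tip_of(picture, thing): "pixel" ([column, row] in pixels: a listed point, or the origin of a listed thing).
Readings, each from a call of its own:
- env.get_clock(): time.
- env.get_qpos(): joint angles.
- env.get_joint_velocities(): joint speeds.
- env.get_effort(): joint torques, N m.
- env.get_tool_pos(): TCP position.
- env.get_ee_rot(): TCP orientation.
- env.get_ft_force(): force on the tool from outside, world axes, zero at the start.
- env.get_wrist_torque(): the same for the moment, N m.
- env.get_gripper_width(): finger opening in mm.
Only numpy, scipy, OpenCV 4.12 (cv2) and the standard library are available. Lean on these libraries where they do the work, as an engineer would, in place of code of your own. Each camera call takes 0.05 s, during which the arm holds its last target.

## Working session

There is one attempt and no reset: what is moved stays moved. The work goes in short steps, each a Python script; the robot and the scene stay as the last script left them, time stands still between calls to the robot, and variables do not carry over. Pictures are saved under pics/ and viewed, and the job is handed in when it is done.

```bash
ls; mkdir -p pics; python3 - <<'E'
from station import env
import cv2,numpy as np
for n in ["scene","top","wrist"]:
    p=env.grab_frame(n); cv2.imwrite(f"pics/a_{n}.png",p["frame"][:,:,::-1])
    print(n,p["intrinsics"].tolist(),p["R"].tolist(),p["t"].tolist())
    for th in ["barrel","lever_knob","lever_pivot","lathe","tailstock","blank","wax_tin","gouge"]:
        r=env.tip_of(p,th)[:2]
        print(th,[(np.round(a["pixel"],1).tolist(),round(a["confidence"],2)) for a in r])
print(env.get_clock(),env.get_ee_rot(),env.get_ft_force())
E
```

```text
pics
scene [[458.31039716582336, 0.0, 319.63164019236046], [0.0, 458.31039716582336, 198.31090712119902], [0.0, 0.0, 1.0]] [[-0.8411534412076381, 0.5407950459005173, -0.0012675464511212784], [0.4540396275104315, 0.7049367711955167, -0.5448964720629308], [-0.2937837725177089, -0.45891705889615525, -0.838502372125068]] [380.14162478271095, -156.0740677636913, 1274.6675142209099]
barrel [([257.9, 176.5], 0.84), ([336.4, 196.8], 0.42)]
lever_knob [([301.9, 166.5], 0.67), ([260.6, 178.4], 0.45)]
lever_pivot [([301.3, 187.2], 0.66)]
lathe [([278.4, 243.2], 0.55)]Traceback (most recent call last):
  File "<stdin>", line 7, in <module>
ValueError: it knows: barrel, blank, gouge, lathe, lever_knob, lever_pivot, wax_tin
```

```bash
cat > h.py <<'E'
from station import env
import cv2,numpy as np
def ray(p,px):
    K=np.array(p["intrinsics"]);R=np.array(p["R"]);t=np.array(p["t"])
    d=R.T@np.linalg.solve(K,[px[0],px[1],1]);return -R.T@t,d/np.linalg.norm(d)
def tri(rs):
    A=0;b=0
    for o,d in rs:
        M=np.eye(3)-np.outer(d,d);A=A+M;b=b+M@o
    x=np.linalg.solve(A,b);return x,[float(np.linalg.norm((np.eye(3)-np.outer(d,d))@(x-o))) for o,d in rs]
def proj(p,X):
    c=np.array(p["R"])@X+np.array(p["t"]);c=np.array(p["intrinsics"])@c;return c[:2]/c[2]
E
python3 - <<'E'
from h import *
P={}
D={}
for n in ["scene","top","wrist"]:
    p=env.grab_frame(n); P[n]=p;cv2.imwrite(f"pics/a_{n}.png",p["frame"][:,:,::-1])
    for th in ["barrel","lever_knob","lever_pivot","lathe","blank","wax_tin","gouge"]:
        r=env.tip_of(p,th)[:2]
        print(n,th,[(np.round(a["pixel"],1).tolist(),round(a["confidence"],2)) for a in r])
        if r: D[n,th]=r[0]["pixel"]
for th in ["barrel","lever_knob","lever_pivot","lathe","blank","wax_tin","gouge"]:
    if ("scene",th) in D and ("top",th) in D:
        x,e=tri([ray(P[n],D[n,th]) for n in ["scene","top"]]);print(th,x.round(1),np.round(e,1))
print(env.get_clock(),env.get_ee_rot(),env.get_ft_force())
E
```

```text
scene barrel [([260.3, 178.8], 0.79)]
scene lever_knob [([304.2, 166.3], 0.51)]
scene lever_pivot [([299.2, 187.5], 0.93)]
scene lathe [([279.5, 243.3], 0.73)]
scene blank [([334.5, 199.8], 0.83), ([304.9, 185.7], 0.64)]
scene wax_tin [([286.2, 133.9], 0.82)]
scene gouge [([427.0, 300.2], 0.98)]
top barrel [([348.6, 147.8], 0.95)]
top lever_knob [([336.7, 186.0], 0.65), ([223.6, 230.6], 0.54)]
top lever_pivot [([339.7, 185.6], 0.97)]
top lathe [([328.1, 160.1], 0.7)]
top blank [([336.6, 222.6], 0.71)]
top wax_tin [([421.1, 220.2], 0.65)]
top gouge [([221.4, 230.0], 0.95)]
wrist barrel []
wrist lever_knob []
wrist lever_pivot []
wrist lathe []
wrist blank []
wrist wax_tin []
wrist gouge []
barrel [568.8 -49.5 198.9] [0.6 0.6]
lever_knob [474.7 -17.8 209.4] [3.6 3.6]
lever_pivot [482.2 -31.4 119.3] [4.1 4.1]
lathe [567.1  -4.8 -23.6] [0.5 0.5]
blank [381.6 -27.8 -12.4] [5.7 5.7]
wax_tin [ 380.5 -276.8    3.6] [4.3 4.3]
gouge [367.9 313.5  11.5] [2.8 2.8]
1.45 [ 1.04907060e-05  8.29287810e-01 -5.58821732e-01 -2.85409284e-06] [-0.27316076  0.84168143 -0.29032332]
```

View pics/a_scene.png

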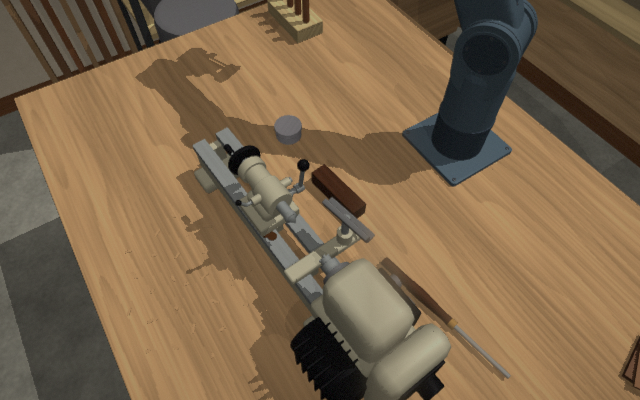

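View pics/a_top.png

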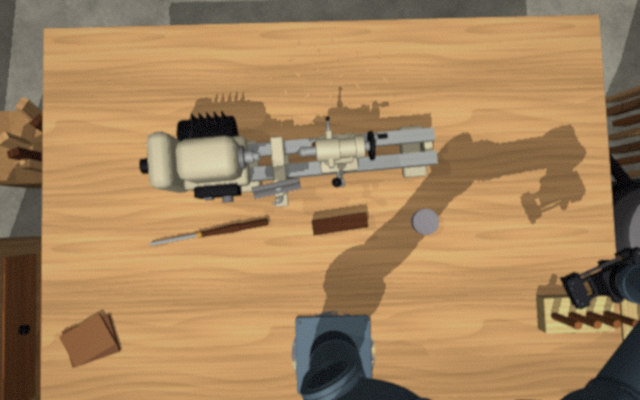

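View pics/a_wrist.png

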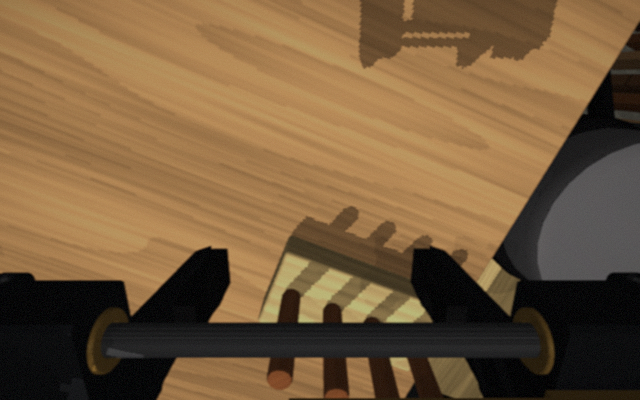

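Scene: tailstock barrel at about (260,178), lever ball at (304,166), headstock toward the bottom right. Top: the bed runs from (435,145) towards (245,158), slightly rotated, with the ball at (337,183), blank at (340,220) and tin at (425,221). Wrist: only the bench and the rack. Next I'll measure the lathe's yaw and refine the positions.

```bash
python3 - <<'E'
from h import *
p=env.grab_frame("top"); np.savez("top.npz",**{k:np.array(p[k]) for k in ["frame","intrinsics","R","t"]})
f=p["frame"][110:210,240:450][:,:,::-1]
im=cv2.resize(f,None,fx=3.8,fy=3.8,interpolation=cv2.INTER_CUBIC);cv2.imwrite("pics/b_top.png",im)
s=env.grab_frame("scene"); np.savez("scene.npz",**{k:np.array(s[k]) for k in ["frame","intrinsics","R","t"]})
f=s["frame"][120:270,180:380][:,:,::-1]
cv2.imwrite("pics/b_scene.png",cv2.resize(f,None,fx=4,fy=4,interpolation=cv2.INTER_CUBIC))
print(np.array(p["R"]).round(3).tolist(),np.array(p["t"]).round(1))
for q in (p,s):
  for th in ["barrel","lever_knob","lever_pivot"]:
    print(th,[(np.round(a["pixel"],1).tolist(),round(a["confidence"],2)) for a in env.tip_of(q,th)[:2]])
E
```

```text
[[-0.03, -1.0, 0.009], [-0.998, 0.029, -0.061], [0.061, -0.011, -0.998]] [  47.6  474.1 1311.9]
barrel [([348.2, 147.8], 0.73)]
lever_knob [([336.5, 184.1], 0.63)]
lever_pivot [([340.8, 184.5], 0.95)]
barrel [([260.0, 179.3], 0.86)]
lever_knob [([303.4, 166.9], 0.62)]
lever_pivot [([300.7, 188.4], 0.85)]
```

View pics/b_top.png

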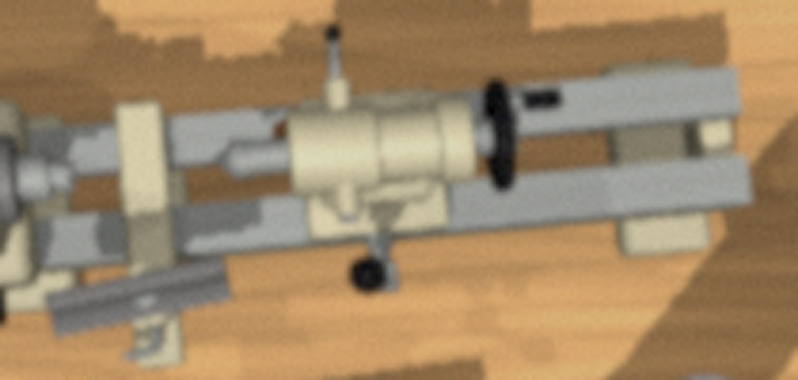

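View pics/b_scene.png

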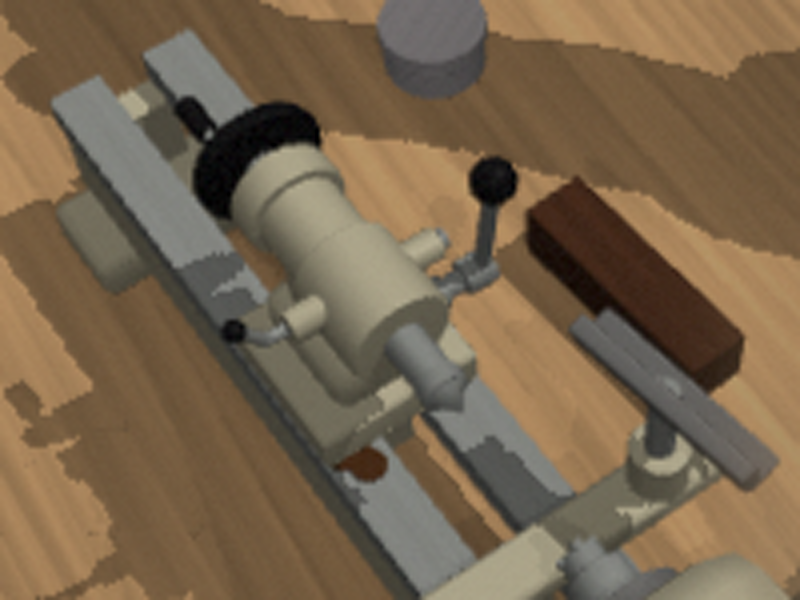

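Top crop: the waist middle is at about full-image (348.2,147.7), the ball at (336.8,181.8), and the bed rear corners at crop (738,68)/(750,203). These agree with the networks. I'll compute poses.

```bash
python3 - <<'E'
from h import *
p=dict(np.load("top.npz"));s=dict(np.load("scene.npz"))
c=lambda x,y:(x/3.8+240-.37,y/3.8+110-.37)
def pl(cam,px,z):
    o,d=ray(cam,px);return o+d*(z-o[2])/d[2]
for a in [(750,203),(738,112),(738,68),(45,265),(75,128),(450,228)]: print("bed",a,pl(p,c(*a),110).round(1))
# Fit bed edges
a=pl(p,c(750,203),110);b=pl(p,c(45,265),110);print("yaw near",np.degrees(np.arctan2(-(b-a)[0],(b-a)[1])))
a=pl(p,c(738,68),110);b=pl(p,c(300,106),110);print("yaw far",np.degrees(np.arctan2(-(b-a)[0],(b-a)[1])))
print("barrel top@210",pl(p,(348.3,147.8),210).round(1),"scene",pl(s,(260,178.5),210).round(1))
x,e=tri([ray(p,(348.3,147.8)),ray(s,(260,178.5))]);print(x.round(1),e)
kb=tri([ray(p,(336.5,181.6)),ray(s,(303.2,165.2))]);print("knob",kb[0].round(1),kb[1])
print("knob@226.6",pl(p,(336.5,181.6),226.6).round(1),pl(s,(303.2,165.2),226.6).round(1))
print("pivot@130",pl(p,(340.5,184.8),130).round(1),pl(s,(300.5,188),130).round(1))
E
```

```text
bed (750, 203) [ 533.8 -299.3  110. ]
bed (738, 112) [ 600.5 -293.6  110. ]
bed (738, 68) [ 632.8 -295.1  110. ]
bed (45, 265) [503.5 211.3 110. ]
bed (75, 128) [602.3 187.5 110. ]
bed (450, 228) [521.9 -81.3 110. ]
yaw near 3.3968773153481386
yaw far 3.3939099910780977
barrel top@210 [567.6 -48.1 210. ] scene [571.3 -42.5 210. ]
[569.  -48.9 200.8] [0.052639529574852635, 0.052639529574579694]
knob [482.2 -15.  222.2] [0.34937937050143925, 0.3493793705015232]
knob@226.6 [481.5 -14.6 226.6] [484.  -12.4 226.6]
pivot@130 [480.2 -30.5 130. ] [487.1 -24.8 130. ]
```

```bash
cat >> h.py <<'E'
yaw=np.radians(3.4)
LX=np.array([np.cos(yaw),np.sin(yaw),0]);LY=np.array([-np.sin(yaw),np.cos(yaw),0])
def down(phi): return [0,float(np.cos(phi/2)),float(np.sin(phi/2)),0]
E
python3 - <<'E'
from h import *
q0=env.get_qpos()
best=None
for phi in (yaw,yaw+np.pi,yaw-np.pi):
  for P in ([568.5,-47.5,330],[568.5,-47.5,194],[578.5,-217,194]):
    q=env.ik(P,down(phi));print(round(phi,2),P,None if q is None else np.round(q,2))
  for P in ([482,40,215],[487,-260,190]):
    for f2 in (phi+np.pi/2,):
      q=env.ik(P,down(f2));print(" lever",round(f2,2),P,None if q is None else np.round(q,2))
E
```

```text
0.06 [568.5, -47.5, 330] [ 0.44  0.35 -0.56  1.59  0.2   1.26 -0.1 ]
0.06 [568.5, -47.5, 194] [ 0.41  0.48 -0.54  1.75  0.29  0.99 -0.18]
0.06 [578.5, -217, 194] [ 0.57  0.54 -0.4   1.63  0.24  1.02  0.16]
 lever 1.63 [482, 40, 215] [ 0.61  0.41 -0.97  1.93  0.4   1.01  1.09]
 lever 1.63 [487, -260, 190] [ 0.94  0.5  -0.7   1.8   0.38  0.99  1.72]
3.2 [568.5, -47.5, 330] [-0.77  0.47  1.1   1.66 -0.44  1.28 -2.67]
3.2 [568.5, -47.5, 194] [-0.74  0.68  1.09  1.82 -0.68  1.08 -2.47]
3.2 [578.5, -217, 194] [ 0.1   0.51  0.26  1.66 -0.15  0.99 -2.67]
 lever 4.77 [482, 40, 215] [ 0.22  0.29 -0.47  1.95  0.16  0.94 -1.84]
 lever 4.77 [487, -260, 190] [ 0.46  0.4  -0.07  1.82  0.03  0.92 -1.13]
-3.08 [568.5, -47.5, 330] [-0.77  0.47  1.1   1.66 -0.44  1.28 -2.67]
-3.08 [568.5, -47.5, 194] [-0.74  0.68  1.09  1.82 -0.68  1.08 -2.47]
-3.08 [578.5, -217, 194] [ 0.1   0.51  0.26  1.66 -0.15  0.99 -2.67]
 lever -1.51 [482, 40, 215] [ 0.22  0.29 -0.47  1.95  0.16  0.94 -1.84]
 lever -1.51 [487, -260, 190] [ 0.46  0.4  -0.07  1.82  0.03  0.92 -1.13]
```

```bash
python3 - <<'E'
from h import *
p=env.get_tool_pos()
env.servo_line([p[0],p[1],340],v=150)
env.move_ptp([568.5,-47.5,330],down(yaw))
env.servo_line([568.5,-47.5,270],v=150)
print(env.get_clock(),env.get_tool_pos(),env.get_ft_force())
for n in ["wrist","scene"]:
    w=env.grab_frame(n);cv2.imwrite(f"pics/c_{n}.png",w["frame"][:,:,::-1])
E
```

```text
5.6667 [568.82526893 -47.70456114 270.51655907] [-0.05504344  0.53621362  0.47925818]
```

View pics/c_wrist.png

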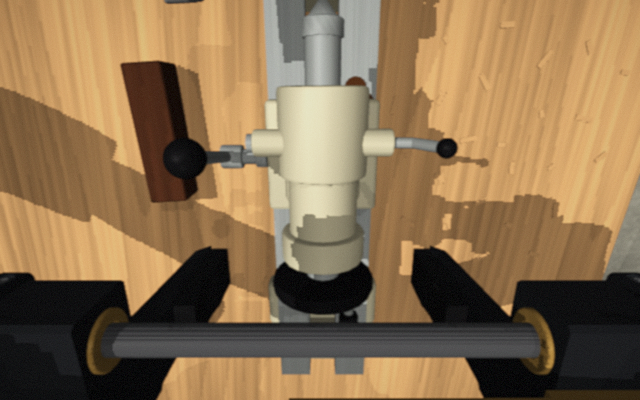

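View pics/c_scene.png

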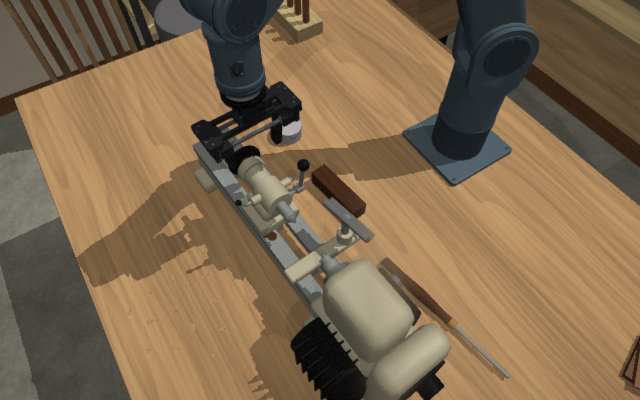

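Wrist view: the waist middle is at about (323,208), its collars at 185 and 232, and the ball at (184,157). I'll compare these with the projections.

```bash
python3 - <<'E'
from h import *
w=env.grab_frame("wrist")
B=np.array([568.5,-47.5,210])
for d in (-20.5,0,20.5): print(d,proj(w,B+d*LY+[0,0,24]),proj(w,B+d*LY))
T=env.get_tool_pos();print("tcp",proj(w,np.array(T)), "grasp", proj(w,np.array(T)+[0,0,19]))
for th in ["barrel","lever_knob","lever_pivot"]:
  for a in env.tip_of(w,th)[:2]:
    o,d=ray(w,a["pixel"]);z={"barrel":210,"lever_knob":226.6,"lever_pivot":130}[th]
    X=o+d*(z-o[2])/d[2];print(th,np.round(a["pixel"],1),a["confidence"],X.round(1))
o,d=ray(w,(184,157));print("knob",(o+d*(226.6-o[2])/d[2]).round(1))
E
```

```text
-20.5 [319.33077564 250.53572007] [319.32574261 235.82543283]
0 [319.30518074 221.74251431] [319.30243405 209.36811194]
20.5 [319.27806673 191.24036263] [319.27787625 181.49279125]
tcp [320.82556177 247.14718072] grasp [320.99494663 264.24532881]
barrel [324. 204.] 0.91 [571.6 -43.3 210. ]
barrel [182.6 158.5] 0.18 [473.8 -16.4 210. ]
lever_knob [185.4 157.8] 0.59 [482.1 -12.3 226.6]
lever_pivot [225.5 157.7] 0.84 [481.4 -30.6 130. ]
knob [481.3 -11.8 226.6]
```

```bash
python3 - <<'E'
from h import *
env.servo_line([570,-44.5,235],v=100); print(env.get_ft_force())
env.servo_line([570,-44.5,196],v=80)
print(env.get_clock(),env.get_tool_pos(),env.get_ft_force())
env.close_gripper()
print(env.get_clock(),env.get_tool_pos(),env.get_ft_force(),env.get_gripper_width())
for n in ["wrist","scene"]:
    w=env.grab_frame(n);cv2.imwrite(f"pics/d_{n}.png",w["frame"][:,:,::-1])
E
```

```text
[-0.74987582 -0.08791225  0.85972525]
7.1 [570.01774911 -44.40261264 195.8613919 ] [-0.4237694   0.35250011  0.67816708]
7.85 [570.4279982  -44.47424257 196.00990894] [ 2.6140978   0.25392916 -1.79873694] 43.43073547386221
```

View pics/d_wrist.png

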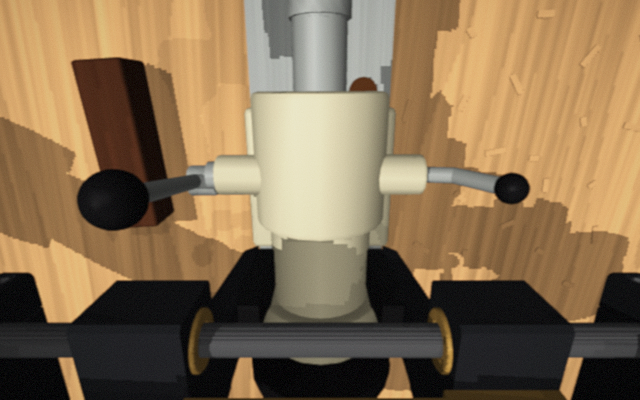

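View pics/d_scene.png

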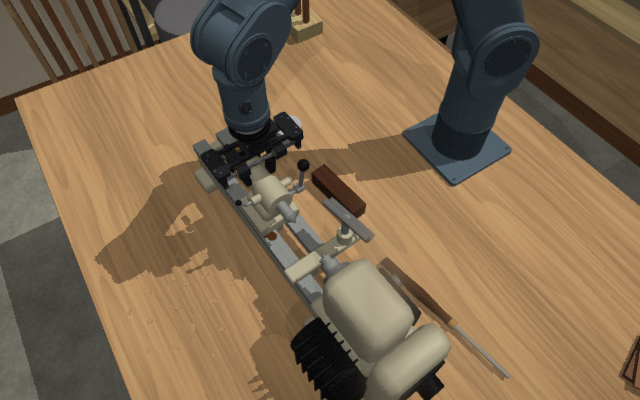

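The jaws are around the waist, but the width of 43 mm (rather than 48) suggests the pads sit above the axis. I'll regrip a little lower.

```bash
python3 - <<'E'
from h import *
env.gripper_open()
env.servo_line([570.4,-44.5,189],v=60)
print(env.get_ft_force())
env.close_gripper()
print(env.get_clock(),env.get_tool_pos(),env.get_ft_force(),env.get_gripper_width())
E
```

```text
[-0.03641147  0.06651184  0.12182532]
9.7167 [570.43696857 -44.49700448 189.095013  ] [-0.80814145  0.00666648  0.03643942] 46.667761086436464
```

```bash
python3 - <<'E'
from h import *
S=np.array([570.4,-44.5,189.0])
s=0;log=[]
while s<40:
    s+=4
    env.servo_line((S-LY*s).tolist(),v=25)
    f=np.array(env.get_ft_force());T=np.array(env.get_tool_pos())
    a=-(T-S)@LY
    print(s,round(a,1),(f@LY).round(1),(f@LX).round(1),f[2].round(1),round(env.get_clock(),2))
    if f@LY>32: break
w=env.grab_frame("wrist");cv2.imwrite("pics/e_wrist.png",w["frame"][:,:,::-1])
t=env.grab_frame("top");cv2.imwrite("pics/e_top.png",t["frame"][:,:,::-1])
print(env.tip_of(t,"barrel")[:1],env.tip_of(w,"lever_knob")[:1])
E
```

```text
4 0.6 7.1 -0.3 0.6 10.03
8 3.6 8.3 -0.7 1.1 10.33
12 7.4 8.7 -1.7 0.5 10.64
16 11.4 10.0 -0.9 0.6 10.95
20 15.4 9.3 0.7 1.1 11.26
24 19.4 9.1 -0.5 0.9 11.57
28 23.4 9.5 -1.3 1.7 11.88
32 27.4 8.9 -0.7 1.0 12.18
36 31.4 9.4 -0.5 1.5 12.49
40 35.4 10.0 -1.4 1.7 12.8
[{'pixel': [361.7, 146.5], 'confidence': 0.59}] [{'pixel': [103.2, 205.5], 'confidence': 0.95}]
```

View pics/e_wrist.png

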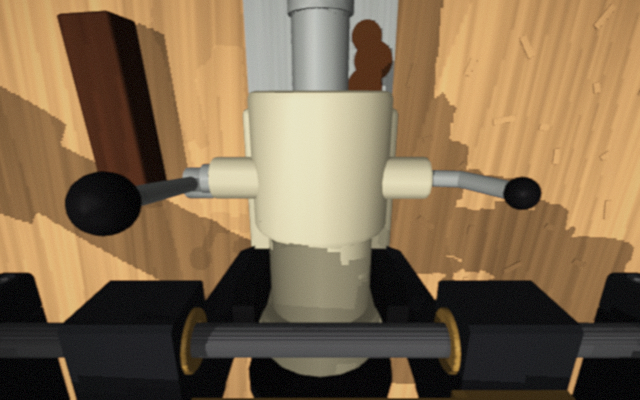

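The tailstock follows the gripper: the fresh finish at (368,50) is uncovered, and the force is steady at about 9–10 N. Continuing.

```bash
python3 - <<'E'
from h import *
S=np.array([570.4,-44.5,189.0])
s=40;last=None
while s<190:
    d=4 if s<92 else 2.5
    s+=d
    env.servo_line((S-LY*s).tolist(),v=25 if s<92 else 20)
    f=np.array(env.get_ft_force());T=np.array(env.get_tool_pos())
    a=-(T-S)@LY
    print(s,round(a,1),(f@LY).round(1),(f@LX).round(1),f[2].round(1),round(env.get_clock(),2))
    if f@LY>17: print("HIGH");break
    if last is not None and a-last<0.4*d: print("stalled");break
    last=a
E
```

```text
44 39.4 9.1 -1.4 0.9 13.31
48 43.3 10.5 -1.3 1.5 13.62
52 47.4 9.6 -1.1 0.5 13.93
56 51.4 10.0 -0.1 1.2 14.23
60 55.4 8.4 -1.0 2.1 14.54
64 59.3 9.4 -0.4 2.1 14.85
68 63.4 9.7 -1.3 1.7 15.16
72 67.3 10.0 -0.8 2.1 15.47
76 71.3 8.8 -0.6 2.4 15.78
80 75.4 9.4 -1.3 1.9 16.08
84 79.3 8.9 -1.1 2.3 16.39
88 86.4 1.6 1.2 1.4 16.7
92 92.9 1.2 1.6 -0.7 17.05
94.5 94.9 0.9 1.5 -0.6 17.32
97.0 97.4 2.2 3.2 0.3 17.6
99.5 99.8 1.0 4.0 -0.3 17.88
102.0 102.2 1.1 4.7 -1.3 18.15
104.5 104.6 1.7 3.4 -1.4 18.43
107.0 107.1 1.8 5.1 -0.9 18.7
109.5 109.6 2.6 4.9 -0.3 18.98
112.0 112.1 2.0 5.1 -1.8 19.25
114.5 114.5 2.3 4.2 -1.0 19.52
117.0 117.0 1.1 5.2 -1.6 19.8
119.5 119.5 2.4 4.7 -1.0 20.07
122.0 122.0 1.1 5.9 -0.4 20.35
124.5 124.5 2.3 4.4 -0.1 20.62
127.0 127.0 2.1 3.5 -0.8 20.9
129.5 129.5 2.6 5.3 -1.8 21.18
132.0 132.0 1.9 5.1 -0.8 21.45
134.5 134.4 1.6 4.6 -0.3 21.73
137.0 136.9 1.8 5.2 -1.1 22.0
139.5 139.4 1.9 4.8 -1.2 22.27
142.0 141.9 1.3 5.6 -1.5 22.55
144.5 144.4 2.3 5.7 -0.7 22.82
147.0 146.9 1.1 5.5 -0.3 23.1
149.5 147.9 5.3 4.9 0.6 23.38
152.0 148.0 9.2 3.2 1.6 23.65
stalled
```

The force rises and motion stalls at about 148 mm, which looks like the stop. I'll confirm with slightly more pressure, hold, then relax and release.

```bash
python3 - <<'E'
from h import *
S=np.array([570.4,-44.5,189.0])
def rep(s):
    f=np.array(env.get_ft_force());T=np.array(env.get_tool_pos());print(s,(-(T-S)@LY).round(1),(f@LY).round(1),(f@LX).round(1),round(env.get_clock(),2))
for s in (154,156):
    env.servo_line((S-LY*s).tolist(),v=15);rep(s)
env.dwell(0.4);rep("hold")
env.servo_line((S-LY*149.5).tolist(),v=20);rep("relax")
env.gripper_open();rep("open")
p=S-LY*149.5
env.servo_line([p[0],p[1],300],v=150);rep("up")
P={}
for n in ["wrist","scene","top"]:
    w=env.grab_frame(n);P[n]=w;cv2.imwrite(f"pics/f_{n}.png",w["frame"][:,:,::-1])
    for th,z in [("barrel",210),("lever_knob",226.6),("lever_pivot",130)]:
      for a in env.tip_of(w,th)[:1]:
        o,d=ray(w,a["pixel"]);print(n,th,np.round(a["pixel"],1),round(a["confidence"],2),(o+d*(z-o[2])/d[2]).round(1))
E
```

```text
154 148.0 12.7 1.9 23.93
156 148.1 16.3 0.4 24.22
hold 148.1 17.3 1.1 24.62
relax 147.9 5.3 3.9 25.09
open 149.5 1.0 -0.2 25.84
up 149.4 0.5 -0.1 26.73
wrist barrel [323.2 191.2] 0.76 [ 580.2 -188.1  210. ]
wrist lever_knob [200.6 153.1] 0.94 [ 491.2 -160.4  226.6]
scene barrel [267.  123.5] 0.69 [ 484.8 -167.8  210. ]
scene lever_knob [265.6 122.7] 0.64 [ 492.3 -157.4  226.6]
scene lever_pivot [267.6 146.8] 0.6 [ 491.  -169.6  130. ]
top barrel [405.2 144. ] 0.66 [ 573.2 -192.6  210. ]
top lever_knob [330.7 163.5] 0.51 [527.   -1.6 226.6]
top lever_pivot [393.2 182. ] 0.59 [ 483.6 -172.9  130. ]
```

View pics/f_wrist.png

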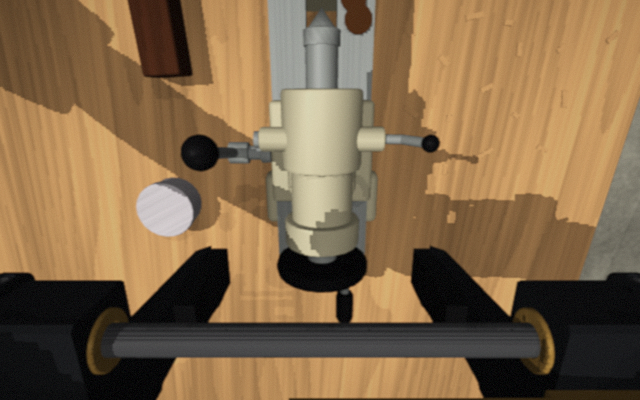

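View pics/f_scene.png

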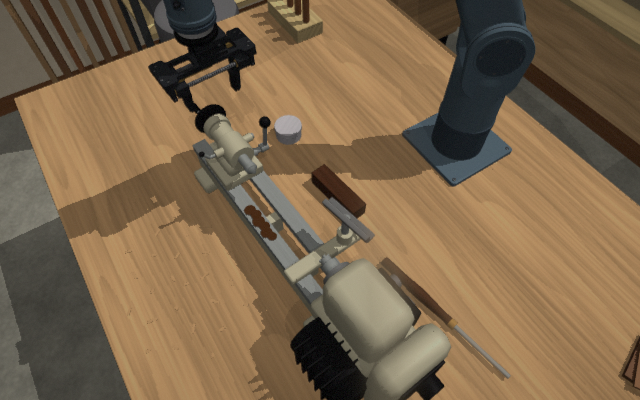

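Wrist and scene views: the ball is at (200,152)/(265,122), the lever still stands up, and the tailstock has moved about 147 mm, matching the felt travel. The bystanders look untouched. Now the lever, pushing the ball from the headstock side with shut fingers.

```bash
python3 - <<'E'
from h import *
K=np.array([491.5,-159.5,226.5])
A=K+LY*55
q=env.ik([*A[:2],300],down(yaw-np.pi/2));q2=env.ik([*A[:2],300],down(yaw+np.pi/2))
print(env.get_qpos(),q,q2)
env.close_gripper()
phi=yaw+np.pi/2 if q2 is not None else yaw-np.pi/2
env.move_ptp([A[0],A[1],300],down(phi))
env.servo_line([A[0],A[1],217],v=150)
f0=np.array(env.get_ft_force());print("f0",f0.round(1),env.get_clock(),env.get_gripper_width())
d=55
while d>5:
    d-=2.5
    X=K+LY*d;env.servo_line([X[0],X[1],217],v=50)
    f=np.array(env.get_ft_force())-f0
    if f@LY>1.8: break
print("contact",d,f.round(1),env.get_tool_pos(),env.get_clock())
w=env.grab_frame("scene");cv2.imwrite("pics/g_scene.png",w["frame"][60:240,160:400,::-1])
w=env.grab_frame("wrist");cv2.imwrite("pics/g_wrist.png",w["frame"][:,:,::-1])
E
```

```text
[ 0.63369123  0.44919802 -0.53945564  1.52684091  0.23877445  1.23166492
  0.11771378] [ 0.39265339  0.20878228 -0.31501168  1.81467323  0.07109437  1.12911381
 -1.457835  ] [ 0.88248133  0.31365593 -0.92380809  1.79026417  0.27046916  1.1716737
  1.50569036]
f0 [0.2 0.7 0.5] 30.5917 0.7316121044690574
contact 10.0 [-2.5  2.9  7.2] [ 491.15828309 -149.28983349  217.70232039] 35.0917
```

View pics/g_scene.png

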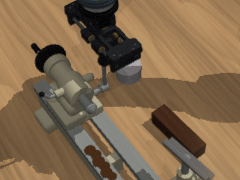

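View pics/g_wrist.png

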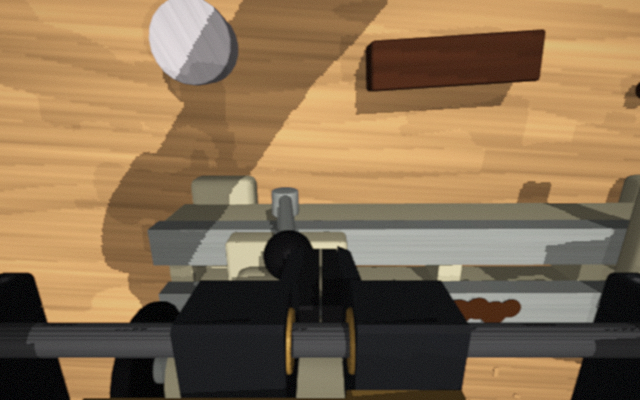

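Wrist view: the ball is at (288,252), with the fingers just right of and behind it. The upward force is odd, so I'll check against projections.

```bash
python3 - <<'E'
from h import *
w=env.grab_frame("wrist");s=env.grab_frame("scene")
np.savez("w2.npz",**{k:np.array(w[k]) for k in ["frame","intrinsics","R","t"]})
T=np.array(env.get_tool_pos());R=np.array(w["R"]);print("cam",(-R.T@w["t"]).round(0),R.round(2).tolist())
for dz in (0,19,40): print("tip",dz,proj(w,T+[0,0,dz]).round(1),proj(s,T+[0,0,dz]).round(1))
K=np.array([491.5,-159.5,226.5]);print("K",proj(w,K).round(1),proj(s,K).round(1))
rs=[]
for p in (w,s):
    for th in ["lever_knob","lever_pivot","barrel"]:
        for a in env.tip_of(p,th)[:1]:
            print(p["shot"],th,np.round(a["pixel"],1),round(a["confidence"],2))
for z in (215,220,226,232):
    o,d=ray(w,(288,252));print(z,(o+d*(z-o[2])/d[2]).round(1))
print(env.get_ft_force(),env.get_clock())
cv2.imwrite("pics/h_w.png",cv2.resize(w["frame"][160:320,200:440,::-1],None,fx=3.3,fy=3.3))
cv2.imwrite("pics/h_s.png",cv2.resize(s["frame"][70:200,180:360,::-1],None,fx=4,fy=4))
E
```

```text
cam [ 410. -154.  384.] [[-0.06, 1.0, 0.0], [0.95, 0.06, 0.31], [0.31, 0.02, -0.95]]
tip 0 [319.4 247.3] [268.2 127.6]
tip 19 [319.4 264.4] [267.4 121.7]
tip 40 [319.3 288.3] [266.4 115. ]
K [299.5 254.3] [265.4 122. ]
19 lever_knob [288.5 255.7] 0.65
19 lever_pivot [283.7 195.7] 0.8
20 lever_knob [265.7 120.2] 0.71
20 lever_pivot [265.9 144.1] 0.66
20 barrel [221.3 133.8] 0.86
215 [ 496.4 -166.3  215. ]
220 [ 493.8 -166.   220. ]
226 [ 490.8 -165.5  226. ]
232 [ 487.8 -165.1  232. ]
[-3.52035399  2.5062579   8.41561967] 35.5917
```

View pics/h_w.png

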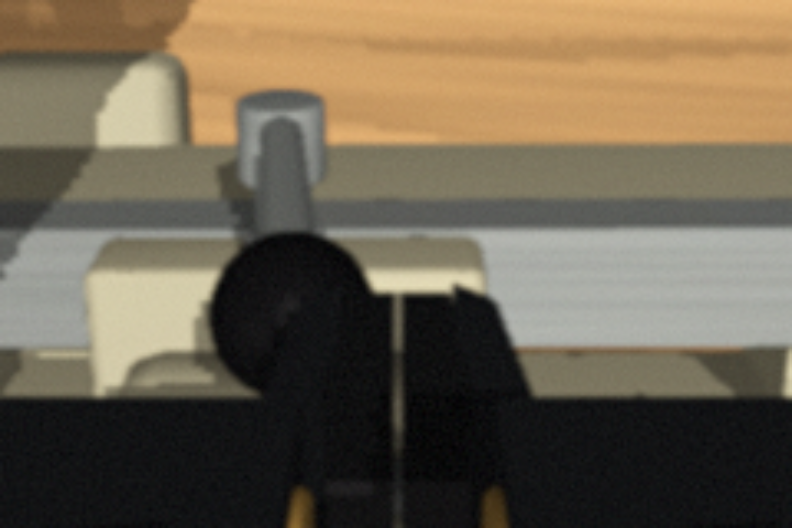

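View pics/h_s.png

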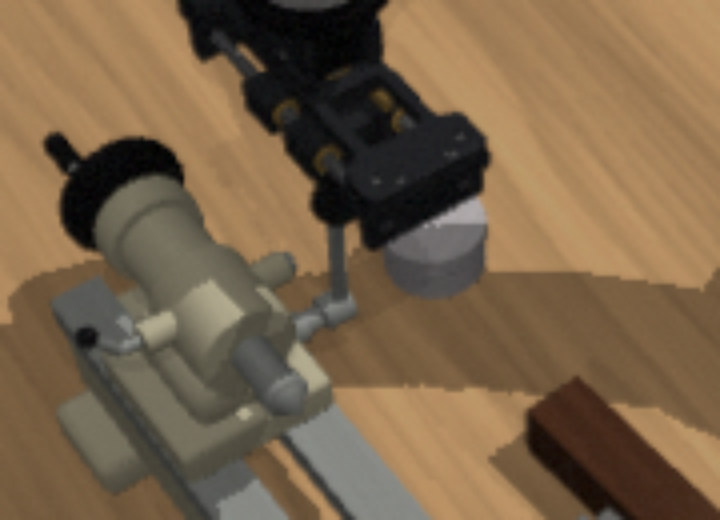

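The fingers taper, so the ball, already moved about 6 mm, bears on the slope. I'll raise the tool slightly and follow the ball's arc.

```bash
cat >> h.py <<'E'
K0=np.array([491.5,-159.5,226.5]); PV=K0-25.9*LY; PV[2]=130
def C(th): return PV+100*(-np.sin(th)*LY+np.array([0,0,np.cos(th)]))
E
python3 - <<'E'
from h import *
off=LY*15.5+np.array([0,0,-6])
for deg in (-8,5,18,31,44):
    th=np.radians(deg)
    X=C(th)+off-3.5*LY
    env.servo_line(X.tolist(),v=60)
    f=np.array(env.get_ft_force());T=np.array(env.get_tool_pos())
    print(deg,(f@LX).round(1),(f@LY).round(1),f[2].round(1),((T-X)@LY).round(1),(T-X)[2].round(1),round(env.get_clock(),2))
    if np.linalg.norm(f)>28: print("stop");break
w=env.grab_frame("wrist");cv2.imwrite("pics/i_w.png",w["frame"][:,:,::-1])
s=env.grab_frame("scene");cv2.imwrite("pics/i_s.png",cv2.resize(s["frame"][70:200,180:360,::-1],None,fx=4,fy=4))
E
```

```text
-8 -0.3 0.1 -0.5 -1.1 -0.0 35.93
5 0.1 0.4 -0.1 -0.2 -0.1 36.46
18 0.0 -0.0 -0.6 -0.1 -0.1 36.98
31 0.5 0.2 0.1 -0.1 -0.2 37.51
44 0.4 -0.0 0.0 -0.0 -0.2 38.03
```

View pics/i_w.png

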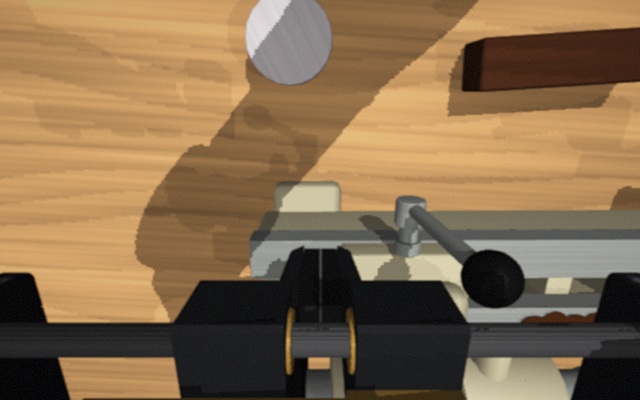

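View pics/i_s.png

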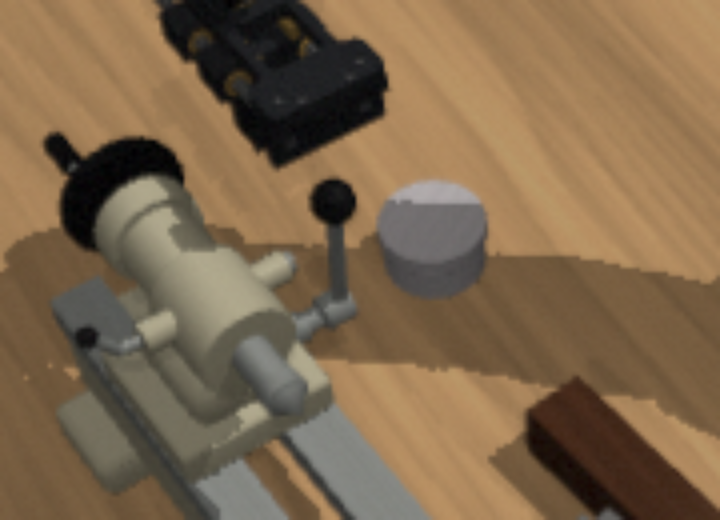

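The fingers passed the ball without swinging it: wrist ball at (492,278), scene ball at (263,120), lever still up. Triangulating its true position now.

```bash
python3 - <<'E'
from h import *
w=env.grab_frame("wrist");s=env.grab_frame("scene");t=env.grab_frame("top")
pw=(492,278);ps=(263.1,120.4)
print(tri([ray(w,pw),ray(s,ps)]))
for z in (215,220,226,230):
    print(z,*[(o+d*(z-o[2])/d[2]).round(1) for o,d in (ray(w,pw),ray(s,ps))])
for p in (w,s,t):
    for th in ["lever_knob","lever_pivot"]:
        for a in env.tip_of(p,th)[:1]: print(p["shot"],th,np.round(a["pixel"],1),round(a["confidence"],2))
for n,pt in (("tip",np.array(env.get_tool_pos())),): print(proj(w,pt),proj(s,pt),proj(t,pt))
cv2.imwrite("pics/j_t.png",cv2.resize(t["frame"][120:230,330:470,::-1],None,fx=5,fy=5))
print(env.get_clock())
E
```

```text
(array([ 493.08289853, -164.79931334,  227.57987605]), [1.1166848694572782, 1.1166848694573686])
215 [ 499.1 -156.6  215. ] [ 489.5 -176.4  215. ]
220 [ 496.3 -159.7  220. ] [ 491.2 -172.1  220. ]
226 [ 492.9 -163.4  226. ] [ 493.4 -166.9  226. ]
230 [ 490.7 -165.8  230. ] [ 494.8 -163.4  230. ]
23 lever_knob [487.4 277.9] 0.72
23 lever_pivot [408.3 205.7] 0.76
24 lever_knob [264.  122.1] 0.63
24 lever_pivot [264.8 144.5] 0.85
25 lever_knob [340.3 222.1] 0.68
25 lever_pivot [389.5 179.3] 0.84
[318.90893772 246.9051451 ] [247.66065749 109.48204932] [424.89042326 174.15429302]
38.5833
```

View pics/j_t.png

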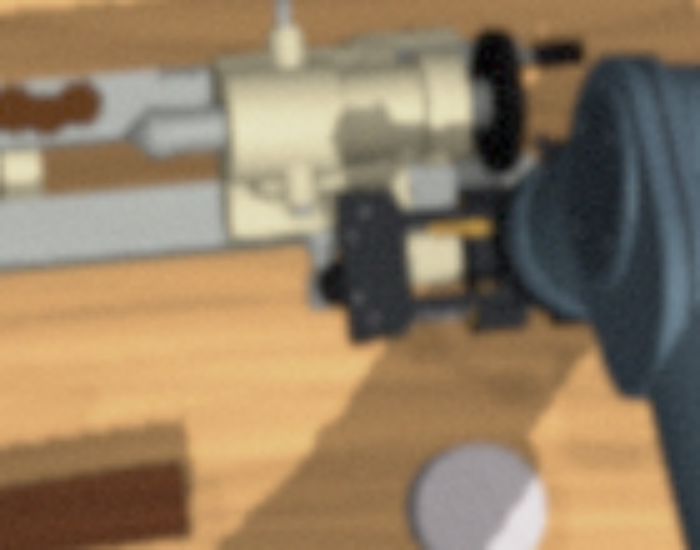

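```bash
python3 - <<'E'
from h import *
w=dict(np.load("w2.npz"));print(w["intrinsics"][0])
for f,(x0,y0,x1,y1) in {"pics/i_w.png":(440,230,545,325),"pics/f_wrist.png":(165,120,235,185),"pics/g_wrist.png":(250,215,340,290),"pics/d_wrist.png":(60,150,170,250),"pics/c_wrist.png":(150,120,215,190)}.items():
    im=cv2.imread(f)[y0:y1,x0:x1];g=im.max(2)
    m=(g<45).astype(np.uint8);n,l,st,c=cv2.connectedComponentsWithStats(m)
    print(f,[(st[i].tolist(),(c[i]+[x0,y0]).round(1).tolist(),round(2*np.sqrt(st[i][4]/np.pi),1)) for i in range(1,n) if st[i][4]>300])
im=cv2.imread("pics/i_w.png")[180:340,240:560];cv2.imwrite("pics/k.png",cv2.convertScaleAbs(cv2.resize(im,None,fx=2.5,fy=2.5),alpha=2.5,beta=20))
im=cv2.imread("pics/g_wrist.png")[180:320,220:420];cv2.imwrite("pics/k2.png",cv2.convertScaleAbs(cv2.resize(im,None,fx=4,fy=4),alpha=3,beta=20))
E
```

```text
[339.33568297   0.         320.1035344 ]
pics/i_w.png [([22, 20, 63, 58, 2851], [492.3, 278.7], np.float64(60.2)), ([0, 52, 105, 43, 728], [457.9, 311.7], np.float64(30.4))]
pics/f_wrist.png [([16, 15, 54, 36, 1123], [201.6, 152.4], np.float64(37.8))]
pics/g_wrist.png [([0, 15, 70, 60, 2900], [289.8, 263.2], np.float64(60.8)), ([71, 33, 19, 42, 712], [330.6, 269.6], np.float64(30.1))]
pics/d_wrist.png [([81, 0, 26, 32, 605], [153.2, 164.7], np.float64(27.8)), ([18, 19, 73, 61, 3419], [113.4, 199.2], np.float64(66.0)), ([93, 46, 17, 28, 329], [161.5, 208.3], np.float64(20.5))]
pics/c_wrist.png [([13, 0, 46, 70, 1806], [184.1, 156.1], np.float64(48.0))]
```

View pics/k.png

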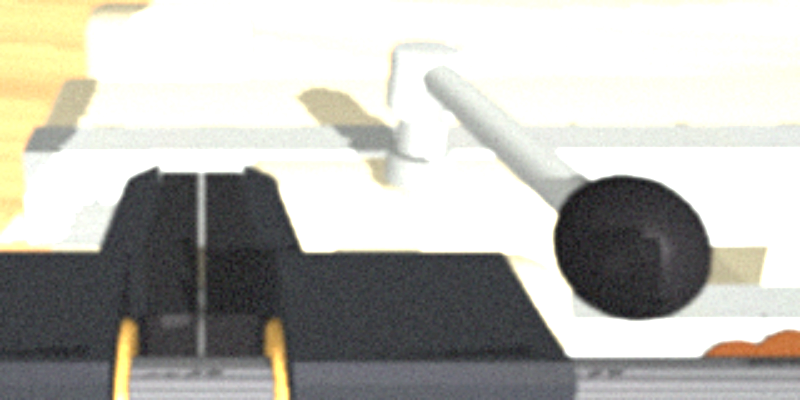

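View pics/k2.png

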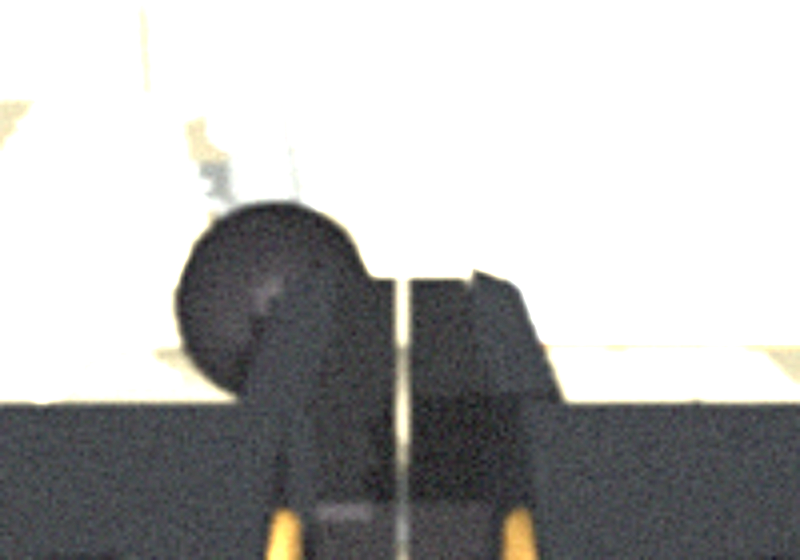

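The evidence fits one explanation. The fingers' effective lower end is about 20 mm above the TCP reading: the contact force was mostly upward, the finger slid over the ball, and the barrel grip was short at first. I'll redo the push about 30 mm deeper, with forces checked per segment.

```bash
python3 - <<'E'
from h import *
T=np.array(env.get_tool_pos())
env.servo_line([T[0],T[1],272],v=200)
A=C(np.radians(-12))+LY*42-LX*3
env.servo_line([A[0],A[1],272],v=200)
env.servo_line([A[0],A[1],197],v=150)
f0=np.array(env.get_ft_force());print(f0.round(1),round(env.get_clock(),2))
for deg in (-12,-3,6,16,26,36,46):
    th=np.radians(deg)
    X=C(th)+LY*17-LX*3+np.array([0,0,-30])
    env.servo_line(X.tolist(),v=60)
    f=np.array(env.get_ft_force());T=np.array(env.get_tool_pos())
    print(deg,(f@LX).round(1),(f@LY).round(1),f[2].round(1),((T-X)@LY).round(1),(T-X)[2].round(1),round(env.get_clock(),2))
    if np.linalg.norm(f)>25: print("stop");break
w=env.grab_frame("wrist");cv2.imwrite("pics/l_w.png",w["frame"][:,:,::-1])
s=env.grab_frame("scene");cv2.imwrite("pics/l_s.png",cv2.resize(s["frame"][70:200,180:360,::-1],None,fx=4,fy=4))
E
```

```text
[-0.   0.5 -0.4] 40.52
-12 -0.3 0.3 -0.1 -0.6 -0.1 41.08
-3 -0.2 -0.0 0.3 -0.8 -0.0 41.49
6 0.4 0.8 -1.0 -0.9 -0.0 41.9
16 1.0 -0.3 -0.4 -0.8 -0.1 42.34
26 0.8 0.9 0.7 -0.8 -0.2 42.78
36 0.7 2.9 0.0 -0.2 -0.5 43.23
46 0.2 4.9 1.3 1.1 -0.3 43.67
```

View pics/l_w.png

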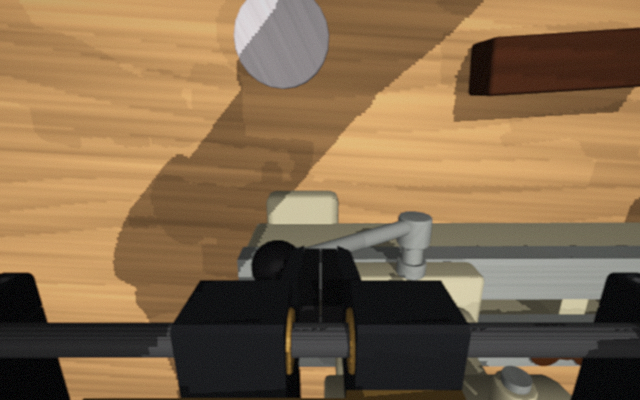

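View pics/l_s.png

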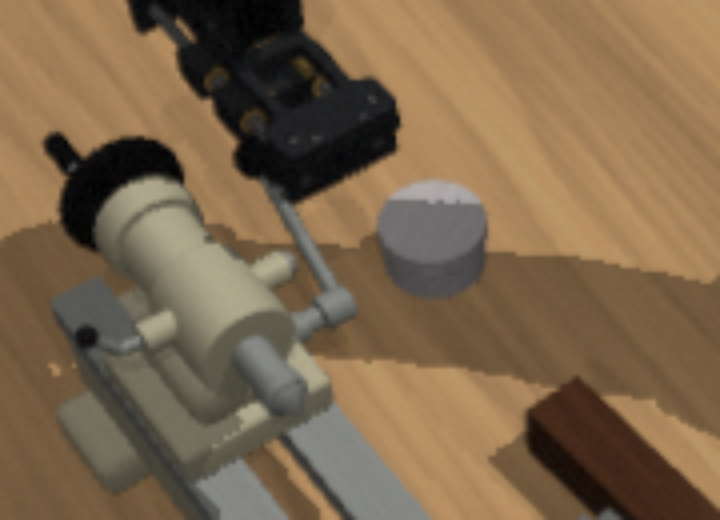

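The lever has now swung well over (ball at wrist (275,262), left of the fingers). Pushing on along the arc to its end.

```bash
python3 - <<'E'
from h import *
last=0
for deg,lead in ((52,0),(57,1),(61,3),(64,5)):
    th=np.radians(deg)
    X=C(th)+LY*(17-lead)-LX*3+np.array([0,0,-30])
    X[2]=max(X[2],154)
    env.servo_line(X.tolist(),v=50)
    f=np.array(env.get_ft_force());T=np.array(env.get_tool_pos())
    print(deg,(f@LX).round(1),(f@LY).round(1),f[2].round(1),((T-X)@LY).round(1),(T-X)[2].round(1),round(env.get_clock(),2))
    if np.linalg.norm(f)>22: print("stop");break
w=env.grab_frame("wrist");cv2.imwrite("pics/m_w.png",w["frame"][:,:,::-1])
s=env.grab_frame("scene");cv2.imwrite("pics/m_s.png",cv2.resize(s["frame"][70:200,180:360,::-1],None,fx=4,fy=4))
K=(w,s)
for p in K:
    for th in ["lever_knob","lever_pivot"]:
        for a in env.tip_of(p,th)[:1]: print(p["shot"],th,np.round(a["pixel"],1),round(a["confidence"],2))
for d in (40,45,50,55,60): print(d,*[proj(p,C(np.radians(d))).round(1) for p in K])
E
```

```text
52 -8.9 14.4 24.8 3.8 1.9 44.12
stop
28 lever_pivot [420.1 226.6] 0.88
29 lever_knob [242.1 109. ] 0.68
29 lever_pivot [266.5 146.8] 0.8
40 [304.8 297.8] [245.5 104.5]
45 [290.6 290. ] [244.5 104.7]
50 [278.8 282.1] [243.5 105.2]
55 [269.3 274.3] [242.8 106. ]
60 [261.9 266.7] [242.2 107. ]
```

View pics/m_w.png

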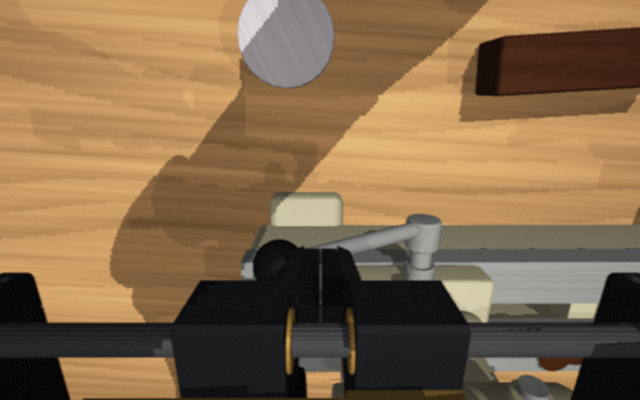

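View pics/m_s.png

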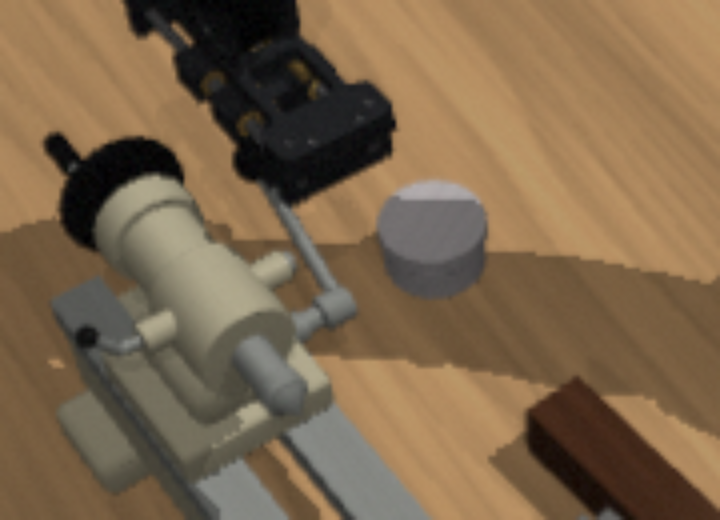

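The force rose sharply at a ball position matching the lever's end stop (scene (242,110), predicted at 60°: (242,107)). I'll lift off and check unobstructed.

```bash
python3 - <<'E'
from h import *
T=np.array(env.get_tool_pos())
env.servo_line([T[0],T[1],T[2]+15],v=60)
print(np.round(env.get_ft_force(),1))
B=T-LX*30-LY*-40
env.servo_line([T[0],T[1],290],v=200)
E=T+LY*60
env.servo_line([E[0],E[1],290],v=200)
w=env.grab_frame("wrist");s=env.grab_frame("scene")
cv2.imwrite("pics/n_w.png",w["frame"][:,:,::-1])
cv2.imwrite("pics/n_s.png",cv2.resize(s["frame"][70:200,180:360,::-1],None,fx=4,fy=4))
for p in (w,s):
    for th in ["lever_knob","lever_pivot"]:
        for a in env.tip_of(p,th)[:1]: print(p["shot"],th,np.round(a["pixel"],1),round(a["confidence"],2))
for d in (40,45,50,55,60): print(d,*[proj(p,C(np.radians(d))).round(1) for p in (w,s)])
print(proj(w,PV),proj(s,PV),env.get_clock())
E
```

```text
[ 0.6  0.1 -0.1]
30 lever_knob [224.  194.1] 0.6
30 lever_pivot [325.8 178.2] 0.77
31 lever_knob [244.4 111.6] 0.81
31 lever_pivot [265.9 147. ] 0.61
40 [233.2 204.3] [245.5 104.5]
45 [226.9 202. ] [244.5 104.7]
50 [221.7 199.5] [243.5 105.2]
55 [217.5 196.9] [242.8 106. ]
60 [214.5 194.3] [242.2 107. ]
[316.91375782 179.79259333] [263.69138004 142.89490618] 46.325
```

View pics/n_w.png

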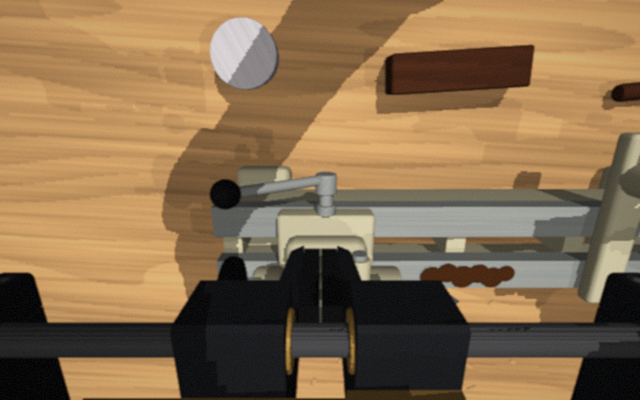

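View pics/n_s.png

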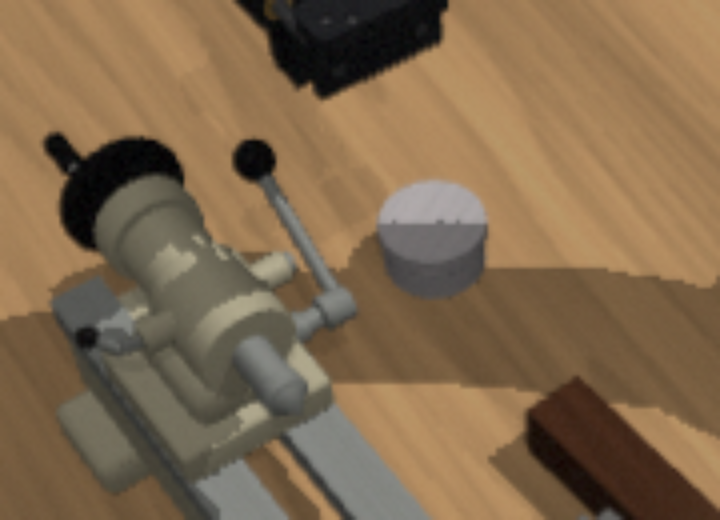

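```bash
python3 - <<'E'
from h import *
w=env.grab_frame("wrist");s=env.grab_frame("scene");t=env.grab_frame("top")
b=tri([ray(w,(225,193.5)),ray(s,(243.6,109.6))]);v=tri([ray(w,(326,180)),ray(s,(265.2,146.5))])
print(b,v); d=b[0]-v[0]; print("angle",np.degrees(np.arctan2(-d@LY,d[2])),np.linalg.norm(d))
o,dd=ray(w,(225,193.5))
pv=v[0].copy();
for piv in (PV, PV+5*LY):
  C2=lambda th:piv+100*(-np.sin(th)*LY+np.array([0,0,np.cos(th)]))
  print([(g,round(float(np.linalg.norm(proj(w,C2(np.radians(g)))-[225,193.5])),1),round(float(np.linalg.norm(proj(s,C2(np.radians(g)))-[243.6,109.6])),1)) for g in range(45,70,3)])
for th in ["blank","wax_tin","gouge","barrel"]:
  for p in (s,t): print(th,[(np.round(a["pixel"],1).tolist(),round(a["confidence"],2)) for a in env.tip_of(p,th)[:1]])
print(env.get_clock())
E
```

```text
(array([ 498.40253102, -265.1281099 ,  177.10211779]), [0.025705149065974833, 0.02570514906604481]) (array([ 494.34161932, -177.20893867,  125.66815407]), [0.3870439176244672, 0.38704391762438106])
angle 59.69619318842123 101.93980722256907
[(45, 8.7, 5.0), (48, 6.4, 4.6), (51, 5.5, 4.3), (54, 6.0, 3.9), (57, 7.3, 3.4), (60, 8.8, 2.9), (63, 10.2, 2.5), (66, 11.5, 2.1), (69, 12.5, 2.0)]
[(45, 12.7, 4.1), (48, 9.2, 3.7), (51, 6.1, 3.2), (54, 3.5, 2.6), (57, 2.2, 2.0), (60, 2.9, 1.4), (63, 4.5, 0.8), (66, 6.1, 0.8), (69, 7.5, 1.4)]
blank [([339.1, 197.9], 0.61)]
blank [([337.2, 220.0], 0.86)]
wax_tin [([287.7, 135.7], 0.89)]
wax_tin [([421.1, 216.5], 0.89)]
gouge []
gouge [([225.1, 230.4], 0.73)]
barrel [([223.8, 134.4], 0.96)]
barrel [([407.2, 143.0], 0.67)]
46.875
```

```bash
python3 -c "
from station import env
print(env.get_ft_force(),env.get_clock()); env.sign_off()"
```

```text
[ 0.0640811  -0.17175641 -0.61276868] 46.875
the job is handed in; nothing more can be done
```

The tailstock is up against its stop with the clamp lever swung over. I handed the job in at 46.9 s of the 54 s allowed; no verdict was reported.

- **Freeing and sliding:** I gripped the barrel waist and pulled at about 25 mm/s. The tailstock broke free near 80 mm. I came on at about 20 mm/s (commanded) and felt the stop at 148 mm. Pressing there reached about 17 N and moved it no more than 0.1 mm further. I eased the pull off before releasing.
- **Lever:** My first push failed. The shut fingers slid past the ball and only nudged the lever about 5 mm. A second push, about 30 mm lower, swung it until the force jumped to about 30 N, apparently at its end stop.

**Last checks:**
- **Lever angle:** triangulated at about 60° past upright (roughly 1.3 rad, against 1.15 needed).
- **Bystanders:** in the last pictures the blank and tin show no movement beyond detection scatter. The gouge was found only in the top view, about 4 pixels (roughly 10 mm) from its first reading, with nothing having gone near it.
- **Robot:** stood clear, wrist force about zero.

**What disagreed:**
- The pull through the gum read only 8–10 N, below the 12–20 N given.
- The finger contacts looked as if the fingers end about 20 mm above the reported TCP. I worked around this without explaining it.
- After releasing the barrel I checked the tailstock against the stop only by camera, which is coarser than the 3 mm limit. I did not feel for it again after locking.

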